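# Split a stack of parts into their fitting trays

### The job

Take the stack of parts apart from the top down and set each part, right way up and flat inside the rim, in the grey tray that suits it: the terminal strip in the oblong tray, the knob in the smaller round tray, the gear in the larger round tray, and last the note pad in the square tray. Leave the mug and the glue bottle standing where they are.

Things in the scene. Friction and masses are not known exactly. Their poses are not given: they have to be found in the camera images.
- terminal_strip: Cream plastic screw terminal strip, top of the stack (bottom up: note pad, gear, knob, strip; roughly centred, each turned any way). A bar 19 mm wide (its x), 62 mm long (its y), 8 mm tall, with six studs of 8 mm diameter along the middle of its top, 14 mm tall in all. Origin at the centre of its underside, z up; may be turned end for end. 22 g.
- knob: Knob: plain white printed knob, second from the top of the stack. A cylinder of 41 mm diameter with a fluted side, 20 mm tall, flat top. Origin at the centre of its underside, z up. About 22 g.
- gear: Gear: orange printed gear wheel, third from the top of the stack. Toothed disc of 49 mm diameter, 9 mm thick, with a hub of 20 mm diameter on top, in all 16 mm tall; the knob rests on the hub. Origin at the centre of its underside, z up. About 14 g.
- note_pad: Yellow pad of paper notes, bottom of the stack, on the desk. 62 x 62 mm square, solid to 13 mm height, where the gear rests (the curled corner of the top sheet, up to 18 mm, is only for looks). Origin at the centre of its underside, z up; sides along its x and y. May be turned by quarter turns. About 35 g.
- oblong_tray: Oblong tray: shallow grey tray with a dark floor, rectangular. Inside the rim 38 mm (its x) by 82 mm (its y). Fixed to the desk. Its floor is 3 mm above the desk and its rim 5.5 mm, so the rim stands 2.5 mm above the floor; the rim wall is 3 mm thick. Origin at the centre of its underside, on the desk, z up. The terminal strip goes here, lengthwise.
- small_round_tray: Smaller round tray: shallow grey tray with a dark floor. Inside the rim 57 mm in diameter, 63 mm over the rim. Fixed to the desk. Its floor is 3 mm above the desk and its rim 5.5 mm, so the rim stands 2.5 mm above the floor; the rim wall is 3 mm thick. Origin at the centre of its underside, on the desk, z up. The knob goes here.
- large_round_tray: Larger round tray: shallow grey tray with a dark floor. Inside the rim 73 mm in diameter, 79 mm over the rim. Fixed to the desk. Its floor is 3 mm above the desk and its rim 5.5 mm, so the rim stands 2.5 mm above the floor; the rim wall is 3 mm thick. Origin at the centre of its underside, on the desk, z up. The gear goes here.
- square_tray: Square tray: shallow grey tray with a dark floor. Inside the rim 82 x 82 mm. Fixed to the desk. Its floor is 3 mm above the desk and its rim 5.5 mm, so the rim stands 2.5 mm above the floor; the rim wall is 3 mm thick. Origin at the centre of its underside, on the desk, z up. Sides along its x and y. The note pad goes here.
- mug: Bystander: blue coffee mug, upright, 92 mm tall, 69 mm across the body, 99 mm over the handle (at its -y). Origin under the middle of its whole footprint, handle included, at the desk. Not to be disturbed.
- glue_bottle: Bystander: white glue bottle with a red pointed cap, upright, 37 mm in diameter, 112 mm tall. Origin at the centre of its underside. Not to be disturbed.
Things that resemble listed ones, but are neither listed nor needed, are in the scene too. Several things have the shape of the knob; the one meant has the colours described above.

How it is judged:
By the outcome, as a careful person would: the job done as asked, in the order asked, and still so for the second after the job is handed in, with the robot touching nothing.
It also fails if it takes over 109 s, if anything falls off the work surface, if the arm or the gripper's body presses on something with over 40 N, if the wrist force passes 120 N, or if a joint passes its speed limit or range.

### The arm

A 6-joint arm with a two-finger parallel gripper is mounted at the origin on a cart in front of the work surface, level with it; the furniture and walls round the work are solid. World frame = base frame: x ahead of the robot, y to its left, z up, the work surface at z = 0. Lengths are in mm, angles in degrees, forces in N, time in s.
With the tool pointing down it reaches from about 350 to 850 mm from the base axis. Payload 8.1 kg.
Tool frame: the origin (TCP) lies midway between the tips of the shut fingers; the grasp point (between the pads) lies 19 mm behind it; z points along the fingers, y is the line along which they close (so a half turn about z gives the same grasp; the last joint's range is limited). The gripper opens to 85 mm and grips with 20 to 120 N. Pads are 22 mm wide; open, the fingers measure 114 mm over their backs; the gripper's body (76 mm by 85 mm) begins 54 mm behind the grasp point. The pads swing forward as they close: fully open they stand 13 mm farther back than shut.
Start: joints at [59.336, 7.471, 85.268, -0, 87.261, -4.893], TCP at [260.851, 540.335, 231.292] pointing down, gripper open.
Joint ranges: [-169.43, 169.43], [-51.17, 129.36], [1.28, 143.12], [-76.62, 256.62], [0, 156.53], [-152.29, 152.29]. Speed limits (degrees/s): [136.94, 136.94, 159.86, 180, 180, 180].

### API

Orientations are given as [roll, pitch, yaw] about the fixed x, y, z axes, in that order (R = Rz(yaw) Ry(pitch) Rx(roll)).
In Python, from bench import sense, snapshot, camera_params, hand_in, masks_of, pinpoint gives the robot as it stands.
- The arm moves only by the tool step_arm, never from a script. Its argument "targets" is a list of rows, each an object with "angular": the turn, a rotation vector about the tool's x, y, z scaled (see below), a list of three; "dp": the shift along the tool's x, y, z scaled (see below), a list of three; "fingers": the closure, from 0 (fully open) to 1 (shut). A call has exactly 8 rows; each row is the pose to reach, as a shift and turn from the pose commanded when the call began, along the tool's axes at that moment, turning the shorter way round; what a row does not reach only later rows make up. The controller multiplies each number of a shift by 0.2 m and each number of a turn by 180 degrees. A row lasts 1/8 s, in which the tool goes at most 62.5 mm and 10.7 degrees, less where a joint would pass 70% of its speed; a pose out of reach is approached as far as the arm can. A call with a number of a shift or a turn outside -1 to 1 is refused whole. A call with a gripper value outside its range is refused whole. The fingers move at their own pace and stop on an object; "newtons" is the grip in N (left out, the last holds). Time passes only in rows, so rows that repeat a pose let the fingers close, or fill a call up. It gives the time, the measured TCP pose, the force, the opening and the grip force at its end, in the units of the state.
- sense(): the state, without advancing time (a new reading comes with each control period).
- snapshot(name): name is "scene" or "side" or "wrist"; returns the picture (400x640x3 uint8, blue, green, red); there is no depth.
- camera_params(name): a dict with "vfov" (degrees; the focal length in pixels is half the picture's height over the tangent of half this angle, whatever the lens; pixels are square), "cx", "cy" (the principal point, pixels), "D" ([k1, k2, p1, p2, k3] as OpenCV has them; the pictures are not rectified), "R" (3x3) and "t" (3): a world point X has camera coordinates R X + t. Camera axes: x right, y down, z forward; pixel columns grow to the right and rows downward; lengths in mm; the calibration is good to about 2 mm. A picture is of the moment at which its call begins: read the wrist's pose just before it. camera_params takes no time and is no camera call; for the wrist camera it gives the pose at the moment of the call.
- hand_in(): hands the job in; it is judged then, once.
Trained networks look in the newest picture that a camera, given by its name, has taken for a name from the list of things; names that differ only in an ending like _2 or _b are one class to them, and where a whole thing is asked for, a point or a joint stands for the part that bears it (a point fixed in the world has none). Each returns a list of dicts, best first, with "conf" (0 to 1); they miss things now and then, are a little off and sometimes report something else, mostly with a low value. They report only what shows in the picture. A call takes as long as a camera call. They do not tell look-alikes from the thing itself.
- masks_of(camera, label): "pixels" (400x640 bool, what is visible of it) and "at" ([column, row] in pixels, amid what is visible of it).
- pinpoint(camera, label): "at" ([column, row] in pixels: a listed point, or the origin of a listed thing).
The state is a dict: "time": time; "joint_pos": joint angles; "qd": joint speeds; "joint_efforts": joint torques, N m; "tool_pos": TCP position; "tcp_rot": TCP orientation; "ft_force": force on the tool from outside, world axes, zero at the start; "wrist_torque": the same for the moment, N m; "finger_gap": finger opening in mm; "grip_force": force on a finger pad.
Only numpy, scipy, OpenCV 4.12 (cv2) and the standard library are available. Lean on these libraries where they do the work, as an engineer would, in place of code of your own. Each camera call takes 0.05 s, during which the arm holds its last target. There are 200 camera calls.

## Working session

There is one attempt and no reset: what is moved stays moved. The work goes in short steps, Python scripts to look and compute and a tool call to move; the robot and the scene stay as the last step left them, time stands still between calls to the robot, and variables do not carry over. Pictures are saved under pics/ and viewed, at most 14 in all, crops included, and the job is handed in when it is done.

Besides the shell and the picture viewer there is one more tool, called after "Call:" as name(argument=value, ...), one argument or row to a line, values as JSON. step_arm: Moves the arm, as the interface text tells. Its arguments: {"type":"object","properties":{"targets":{"type":"array","items":{"type":"object","properties":{"angular":{"type":"array","items":{"type":"number","minimum":-1,"maximum":1}},"dp":{"type":"array","items":{"type":"number","minimum":-1,"maximum":1}},"fingers":{"type":"number"}}}},"newtons":{"type":"number"}},"required":["targets"]}

```bash
ls; mkdir -p pics
python3 - <<'E'
from bench import *
import cv2
s=sense();print(s['tool_pos'],s['tcp_rot'],s['finger_gap'])
a=snapshot("scene");b=snapshot("side")
cv2.imwrite('pics/scene.png',a);cv2.imwrite('pics/side.png',b);
for c in("scene","side","wrist"):
  p=camera_params(c);print(c,p)
E
```

```text
pics
[260.55068187 539.85493971 230.23077203] [-1.79892553e+02 -8.65409066e-03  1.54229464e+02] 85.23003195718442
scene {'vfov': 49.30842661592318, 'cx': 313.1566078716439, 'cy': 199.19100208832393, 'D': array([-0.09221907,  0.        ,  0.        ,  0.        ,  0.        ]), 'R': array([[ 0.81690886, -0.57666825, -0.01066042],
       [-0.30231854, -0.41237791, -0.85938813],
       [ 0.49118572,  0.70526462, -0.51121267]]), 't': array([-456.93731697,  232.36572713,  887.82810956])}
side {'vfov': 44.122710026570196, 'cx': 314.62266138422643, 'cy': 201.91336310237514, 'D': array([0.0487056, 0.       , 0.       , 0.       , 0.       ]), 'R': array([[-0.91831554, -0.39537232,  0.01942438],
       [-0.19000274,  0.39720113, -0.89784755],
       [ 0.34726868, -0.82819804, -0.43987779]]), 't': array([489.22467289, 174.1485744 , 930.32379343])}
wrist {'vfov': 59.834783851333725, 'cx': 312.4695331622605, 'cy': 198.67955187355417, 'D': array([0.01745113, 0.        , 0.        , 0.        , 0.        ]), 'R': array([[ 0.43600144,  0.89994458, -0.00157991],
       [ 0.85893318, -0.41560718,  0.29917296],
       [ 0.26858246, -0.13179688, -0.95419759]]), 't': array([-598.73770135,  -38.12464668,  379.79700111])}
```

View pics/scene.png

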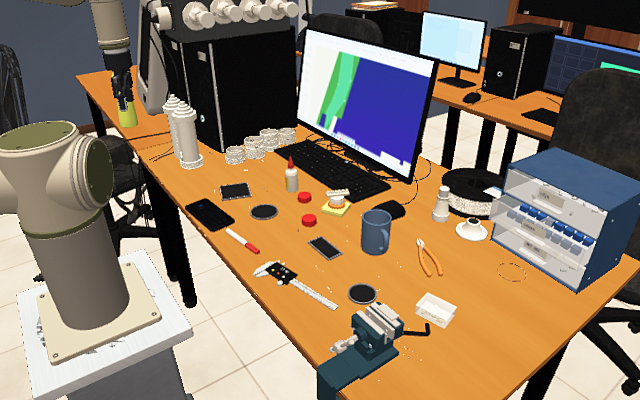

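View pics/side.png

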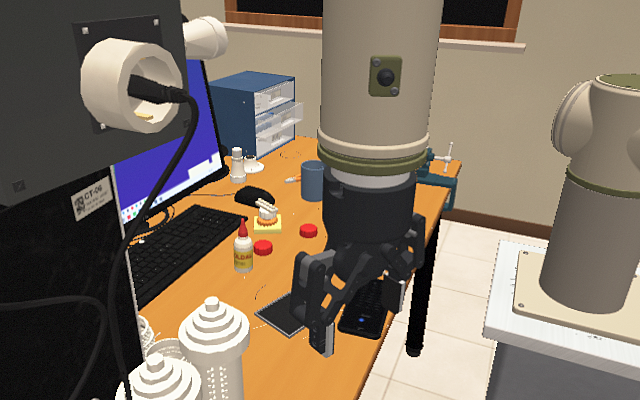

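The scene view shows the stack at (337,202), with red look-alike knobs at (305,197) and (309,220). The trays are square (235,191), round (264,212), oblong (325,247) and round (362,294). The mug is at (376,230) and the glue at (291,175). In the side view the stack is at (266,215). The only white knob is the one in the stack, under the strip.

```bash
cat > h.py <<'E'
from bench import *
import numpy as np, cv2
from scipy.spatial.transform import Rotation as Ro
def K(p):
    f=200/np.tan(np.radians(p['vfov']/2)); return np.array([[f,0,p['cx']],[0,f,p['cy']],[0,0,1]])
def toplane(p,uv,z):
    u=cv2.undistortPoints(np.array(uv,float).reshape(-1,1,2),K(p),p['D']).reshape(-1,2)
    d=np.c_[u,np.ones(len(u))]@p['R']; o=-p['R'].T@p['t']
    return o+d*((z-o[2])/d[:,2])[:,None]
def proj(p,X):
    return cv2.projectPoints(np.array(X,float).reshape(-1,1,3),cv2.Rodrigues(p['R'])[0],p['t'],K(p),p['D'])[0].reshape(-1,2)
def rect(p,mask,z):
    """mask outline on plane z: centre, (w,l), yaw of the long side"""
    c=max(cv2.findContours(mask.astype(np.uint8),0,1)[0],key=cv2.contourArea).reshape(-1,2)
    q=toplane(p,c,z)[:,:2].astype(np.float32)
    (cx,cy),(w,h),a=cv2.minAreaRect(q)
    if w>h: w,h,a=h,w,a+90
    return np.round([cx,cy,w,h,(a+90)%180],1)  # long side direction
def move(xyz,yaw):
    """dp (units) and turn about tool z to reach a downward pose from the present one"""
    s=sense();R=Ro.from_euler('xyz',s['tcp_rot'],degrees=True)
    G=Ro.from_euler('xyz',[180,0,yaw],degrees=True)
    d=R.inv().apply(np.array(xyz)-s['tool_pos'])/200; r=(R.inv()*G).as_rotvec(degrees=True)/180
    print('dp',d.round(3),'ang',r.round(3),'rows',np.linalg.norm(d)*200/62.5,np.linalg.norm(r)*180/10.7)
E
python3 - <<'E'
from h import *
a=snapshot("scene");p=camera_params("scene")
for n,z in [('terminal_strip',49+8),('knob',0),('gear',0),('note_pad',13),('oblong_tray',5.5),('small_round_tray',5.5),('large_round_tray',5.5),('square_tray',5.5),('mug',0),('glue_bottle',0)]:
    for m in masks_of("scene",n)[:3]:
        print(n,round(m['conf'],2),np.round(m['at']),m['pixels'].sum(),rect(p,m['pixels'],z))
cv2.imwrite('pics/crop.png',cv2.resize(a[150:320,200:420],None,fx=3.5,fy=3.5,interpolation=cv2.INTER_CUBIC))
E
```

```text
knob 0.72 [307. 220.] 170 [558.6  18.7  38.2  58.8  54.5]
knob 0.51 [337. 201.] 100 [684.2  56.6  41.2  45.2  53.8]
gear 0.63 [337. 205.] 98 [662.4  32.6  36.7  49.7 136.4]
note_pad 0.65 [326. 248.] 431 [ 510.  -117.8   47.5   93.8   89.2]
note_pad 0.55 [340. 210.] 231 [642.7   8.4  68.   79.7  28.3]
note_pad 0.23 [266. 212.] 375 [470.5 108.4  78.6  79.1  34.9]
oblong_tray 0.73 [327. 248.] 415 [ 513.1 -111.    46.4   91.2   87.5]
small_round_tray 0.9 [365. 290.] 558 [ 481.6 -286.8   65.    67.2   32.5]
large_round_tray 0.93 [267. 211.] 377 [477.  119.7  79.6  80.1  88.4]
large_round_tray 0.22 [238. 190.] 468 [463.4 272.5  88.3  97.8  70.8]
square_tray 0.72 [236. 193.] 441 [463.5 272.5  88.3  93.9  70.8]
mug 0.63 [374. 233.] 1215 [ 668.3 -125.1   75.9  214.4   46.2]
glue_bottle 0.67 [294. 179.] 342 [665.7 274.9  39.4 239.2  58.5]
```

View pics/crop.png

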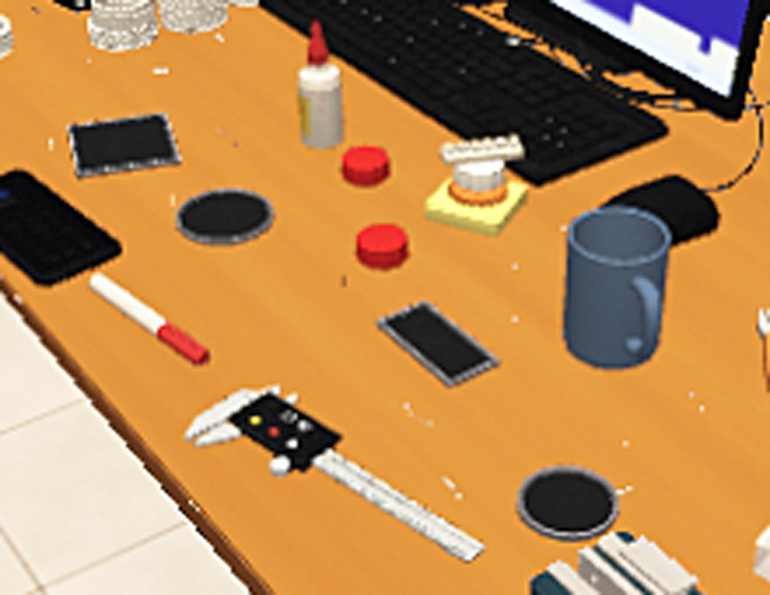

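Three things have the knob's shape: red at (305,197), red at (309,220) and white at (337,201) under the strip. The white one fits "plain white", and the enlarged crop confirms it. The crop also shows all the trays clearly: the small round one at (362,293) next to the vise, and the large one at (264,211).

Run:
```python
from h import *
a=cv2.imread('pics/scene.png');p=camera_params("scene")
g=a.max(2)
n,l,st,c=cv2.connectedComponentsWithStats((g<75).astype(np.uint8),connectivity=4)
for nm,uv in dict(square=(235,191),large=(264,211),oblong=(325,247),small=(362,294)).items():
    i=l[uv[1],uv[0]]; print(nm,st[i],rect(p,l==i,3))
f=lambda x,y:(200+x/3.5,150+y/3.5)
q=toplane(p,[f(443,155),f(522,145)],57);print('strip',q.mean(0),np.degrees(np.arctan2(*(q[1]-q[0])[1::-1])),np.linalg.norm(q[1]-q[0]))
print('pad corners',toplane(p,[f(427,212),f(490,233),f(527,190)],10).round())
print('mug, glue, reds, vise',toplane(p,[f(612,360),f(322,142),f(366,182),f(382,264),f(560,560)],0).round())
s=sense();print(s['tool_pos'],s['tcp_rot']);move((650,25,200),154.2-60)
```

```text
square [220 183  30  16 333] [465.7 280.4  79.1  80.6 160.1]
large [251 205  26  13 258] [479.7 126.7  62.5  69.9 143.8]
oblong [310 237  30  21 278] [ 518.4 -105.3   34.9   78.5   89.5]
small [350 285  25  17 349] [ 486.6 -284.1   49.4   52.1  143.7]
strip [649.74845879  10.18986822  57.        ] -22.12373287473425 63.79192408823626
pad corners [[605.  23.  10.]
 [627. -30.  10.]
 [690.   2.  10.]]
mug, glue, reds, vise [[ 605. -194.    0.]
 [ 609.  180.    0.]
 [ 602.  103.    0.]
 [ 544.   -4.    0.]
 [ 452. -318.    0.]]
[260.85943965 540.32985331 231.29711822] [-1.79999905e+02 -3.23681061e-04  1.54227795e+02]
dp [-2.872 -1.474  0.156] ang [-0.    -0.     0.333] rows 10.344154591633979 5.610074314842561
```

Call:
step_arm(
  targets=[
    {"dp":[-0.3,-0.16,0],"angular":[0,0,0],"fingers":0},
    {"dp":[-0.6,-0.33,0],"angular":[0,0,0],"fingers":0},
    {"dp":[-0.93,-0.505,0.05],"angular":[0,0,0],"fingers":0},
    {"dp":[-0.93,-0.505,0.05],"angular":[0,0,0],"fingers":0},
    {"dp":[-0.93,-0.505,0.05],"angular":[0,0,0],"fingers":0},
    {"dp":[-0.93,-0.505,0.05],"angular":[0,0,0],"fingers":0},
    {"dp":[-0.93,-0.505,0.05],"angular":[0,0,0],"fingers":0},
    {"dp":[-0.93,-0.505,0.05],"angular":[0,0,0],"fingers":0},
  ],
)

```text
time: 1.65
tool_pos: [383.9, 369.3, 221.4]
tcp_rot: [180.0, 0.0, 154.3]
ft_force: [-0.5, 0.1, -0.4]
finger_gap: 85.3
grip_force: 0.0
```

Call:
step_arm(
  targets=[
    {"dp":[-0.93,-0.505,0.05],"angular":[0,0,0],"fingers":0},
    {"dp":[-0.93,-0.505,0.05],"angular":[0,0,0],"fingers":0},
    {"dp":[-0.93,-0.505,0.05],"angular":[0,0,0],"fingers":0},
    {"dp":[-0.93,-0.505,0.05],"angular":[0,0,0],"fingers":0},
    {"dp":[-0.93,-0.505,0.05],"angular":[0,0,0],"fingers":0},
    {"dp":[-0.93,-0.505,0.05],"angular":[0,0,0],"fingers":0},
    {"dp":[-0.93,-0.505,0.05],"angular":[0,0,0],"fingers":0},
    {"dp":[-0.93,-0.505,0.05],"angular":[0,0,0],"fingers":0},
  ],
)

```text
time: 2.65
tool_pos: [507.6, 197.6, 211.4]
tcp_rot: [180.0, 0.0, 154.3]
ft_force: [0.8, -0.1, 0.6]
finger_gap: 85.4
grip_force: 0.0
```

Call:
step_arm(
  targets=[
    {"dp":[-0.93,-0.505,0.05],"angular":[0,0,0],"fingers":0.5},
    {"dp":[-0.93,-0.505,0.05],"angular":[0,0,0],"fingers":0.5},
    {"dp":[-0.93,-0.505,0.05],"angular":[0,0,0],"fingers":0.5},
    {"dp":[-0.93,-0.505,0.05],"angular":[0,0,0],"fingers":0.5},
    {"dp":[-0.93,-0.505,0.05],"angular":[0,0,0],"fingers":0.5},
    {"dp":[-0.93,-0.505,0.05],"angular":[0,0,0],"fingers":0.5},
    {"dp":[-0.93,-0.505,0.05],"angular":[0,0,0],"fingers":0.5},
    {"dp":[-0.93,-0.505,0.05],"angular":[0,0,0],"fingers":0.5},
  ],
)

```text
time: 3.65
tool_pos: [631.3, 25.9, 201.6]
tcp_rot: [180.0, 0.0, 154.3]
ft_force: [-0.3, -0.9, -0.1]
finger_gap: 42.6
grip_force: 0.0
```

Run:
```python
from h import *
s=sense();p=camera_params("wrist");a=snapshot("wrist");cv2.imwrite('pics/w1.png',a)
print(s['time'],s['tool_pos'],s['tcp_rot'],s['finger_gap'])
for n,z in [('terminal_strip',60),('knob',49),('gear',22),('note_pad',13)]:
    for m in masks_of("wrist",n)[:2]:
        print(n,round(m['conf'],2),np.round(m['at']),m['pixels'].sum(),rect(p,m['pixels'],z))
```

```text
3.65 [631.3451752   25.92802468 201.63158469] [1.79987789e+02 1.98306289e-02 1.54310427e+02] 42.63963050283893
terminal_strip 0.69 [307. 204.] 1435 [646.   14.7  18.   62.6 154.6]
knob 0.92 [385. 104.] 1615 [599.4 106.2  34.7  37.2  46.9]
knob 0.86 [254.  99.] 1509 [548.5  12.1  32.8  35.3  64.3]
gear 0.73 [328. 183.] 208 [645.2  35.6   8.   26.    2.9]
gear 0.65 [299. 191.] 666 [643.1  -2.1  11.6  37.5 153.5]
note_pad 0.9 [311. 168.] 1924 [644.1  16.9  63.6  64.6 118.9]
```

View pics/w1.png

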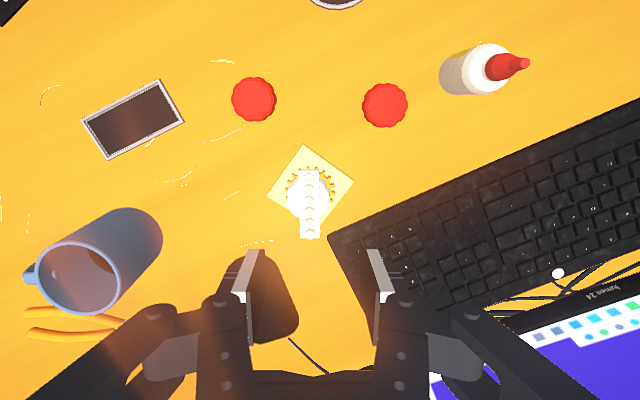

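The wrist view shows the strip at (309,204) on the white knob, gear and pad at (311,175). The red look-alikes are at (254,99) and (385,105). The fingers are aligned with the strip's width.

Call:
step_arm(
  newtons=25,
  targets=[
    {"dp":[-0.09,-0.018,0.2],"angular":[0,0,0],"fingers":0.5},
    {"dp":[-0.09,-0.018,0.4],"angular":[0,0,0],"fingers":0.5},
    {"dp":[-0.09,-0.018,0.6],"angular":[0,0,0],"fingers":0.5},
    {"dp":[-0.09,-0.018,0.75],"angular":[0,0,0],"fingers":0.5},
    {"dp":[-0.09,-0.018,0.75],"angular":[0,0,0],"fingers":0.5},
    {"dp":[-0.09,-0.018,0.75],"angular":[0,0,0],"fingers":0.65},
    {"dp":[-0.09,-0.018,0.75],"angular":[0,0,0],"fingers":0.75},
    {"dp":[-0.09,-0.018,0.75],"angular":[0,0,0],"fingers":0.82},
  ],
)

```text
time: 4.9
tool_pos: [647.9, 13.7, 53.7]
tcp_rot: [179.9, 0.2, 154.2]
ft_force: [0.5, 0.0, 6.6]
finger_gap: 16.8
grip_force: 24.6
```

Call:
step_arm(
  newtons=25,
  targets=[
    {"dp":[0,0,0],"angular":[0,0,0],"fingers":0.9},
    {"dp":[0,0,0],"angular":[0,0,0],"fingers":0.9},
    {"dp":[0,0,0],"angular":[0,0,0],"fingers":0.9},
    {"dp":[0,0,0],"angular":[0,0,0],"fingers":0.9},
    {"dp":[0,0,-0.05],"angular":[0,0,0],"fingers":0.9},
    {"dp":[0,0,-0.1],"angular":[0,0,0],"fingers":0.9},
    {"dp":[0,0,-0.2],"angular":[0,0,0],"fingers":0.9},
    {"dp":[0,0,-0.3],"angular":[0,0,0],"fingers":0.9},
  ],
)

```text
time: 5.9
tool_pos: [646.5, 13.8, 113.2]
tcp_rot: [180.0, 0.0, 154.2]
ft_force: [0.9, -0.1, -0.6]
finger_gap: 16.6
grip_force: 24.4
```

Run:
```python
from h import *
s=sense();p=camera_params("wrist");a=snapshot("wrist");cv2.imwrite('pics/w2.png',a)
print(s['time'],s['tool_pos'],s['tcp_rot'],s['finger_gap'],s['grip_force'])
for n,z in [('terminal_strip',s['tool_pos'][2]+8),('knob',49),('gear',22),('note_pad',13),('oblong_tray',5.5)]:
    for m in masks_of("wrist",n)[:2]:
        print(n,round(m['conf'],2),np.round(m['at']),m['pixels'].sum(),rect(p,m['pixels'],z))
move((518,-106,130),180)
```

```text
5.9 [646.51824359  13.79387673 113.16754554] [1.79985557e+02 4.02134832e-02 1.54231481e+02] 16.601619539769057 24.420460760593414
terminal_strip 0.67 [310. 254.] 5051 [642.9  15.   17.6  63.3 154.5]
knob 0.84 [415.  80.] 3294 [600.1 102.3  33.   36.9  70.5]
knob 0.73 [235.  72.] 3189 [551.4  12.6  33.4  34.7  64.3]
gear 0.56 [334. 184.] 744 [638.8  27.9  23.1  48.3  28.8]
gear 0.4 [ 73. 103.] 8819 [518.3 -97.4  42.3  84.6  89.6]
note_pad 0.62 [318. 168.] 3231 [644.3  16.7  63.1  63.4 119.4]
oblong_tray 0.63 [ 74. 105.] 8702 [ 514.2 -107.6   44.5   90.7   89.6]
dp [ 0.315 -0.817 -0.097] ang [-0.    -0.    -0.143] rows 2.819468428919932 2.408491679406491
```

View pics/w2.png

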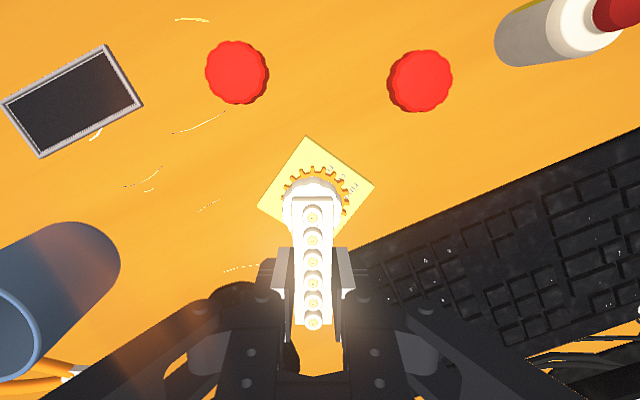

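The strip is held level between the pads, with its studs visible from (312,215) to (312,325). The knob, gear and pad are still stacked, and the oblong tray is at (73,103).

Call:
step_arm(
  targets=[
    {"dp":[0.1,-0.25,-0.05],"angular":[0,0,0.05],"fingers":0.9},
    {"dp":[0.2,-0.5,-0.05],"angular":[0,0,0.1],"fingers":0.9},
    {"dp":[0.3,-0.75,-0.05],"angular":[0,0,0.16],"fingers":0.9},
    {"dp":[0.322,-0.822,-0.05],"angular":[0,0,0.22],"fingers":0.9},
    {"dp":[0.322,-0.822,-0.05],"angular":[0,0,0.28],"fingers":0.9},
    {"dp":[0.322,-0.822,-0.05],"angular":[0,0,0.33],"fingers":0.9},
    {"dp":[0.322,-0.822,-0.05],"angular":[0,0,0.358],"fingers":0.9},
    {"dp":[0.322,-0.822,-0.05],"angular":[0,0,0.358],"fingers":0.9},
  ],
)

```text
time: 7.2
tool_pos: [516.1, -106.1, 120.3]
tcp_rot: [-179.9, -0.0, 89.8]
ft_force: [-0.2, -0.3, -1.0]
finger_gap: 16.6
grip_force: 24.5
```

Run:
```python
from h import *
s=sense();p=camera_params("wrist");a=snapshot("wrist");cv2.imwrite('pics/w3.png',a)
print(s['time'],s['tool_pos'],s['tcp_rot'],s['finger_gap'],s['grip_force'])
for n,z in [('terminal_strip',s['tool_pos'][2]+4),('oblong_tray',5.5)]:
    for m in masks_of("wrist",n)[:2]:
        print(n,round(m['conf'],2),np.round(m['at']),m['pixels'].sum(),rect(p,m['pixels'],z))
```

```text
7.2 [ 516.09542149 -106.08700861  120.31208188] [-1.79904835e+02 -2.90624978e-02  8.98178633e+01] 16.59118397879797 24.512496292591095
terminal_strip 0.86 [314. 256.] 5134 [ 516.  -105.1   18.1   66.6   90.6]
terminal_strip 0.57 [292. 364.] 522 [ 508.  -156.9   13.6   15.2  170.4]
oblong_tray 0.72 [305. 173.] 3927 [ 513.7 -106.8   43.8   86.    89.7]
```

View pics/w3.png

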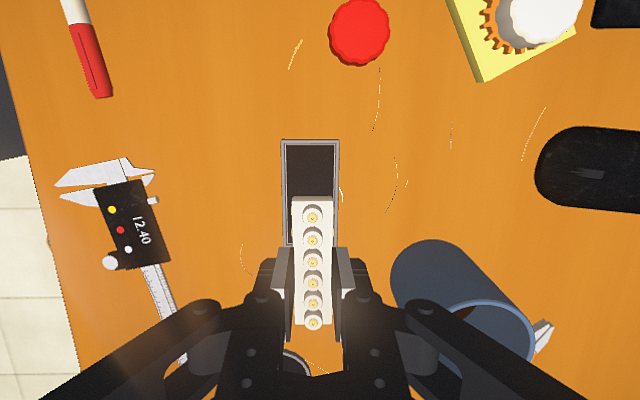

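Run:
```python
from h import *
p=camera_params("wrist")
print(toplane(p,[(281.5,139.5),(339.5,139.5)],5.5).round(1), toplane(p,[(286,144),(335,144)],5.5).round(1))
print('mug rim left/top pts',toplane(p,[(436,310),(480,296),(520,320)],92).round(), 'strip ends',toplane(p,[(293,197),(331,197)],sense()['tool_pos'][2]+3).round(1))
```

```text
[[493.5 -65.    5.5]
 [536.3 -65.1   5.5]] [[496.8 -68.3   5.5]
 [533.1 -68.4   5.5]]
mug rim left/top pts [[ 587. -151.   92.]
 [ 610. -141.   92.]
 [ 635. -157.   92.]] strip ends [[508.2 -73.  123.8]
 [524.2 -73.  123.8]]
```

The strip in hand is at (312,262), over the oblong tray, whose far corners are at (282,140) and (339,140). The mug is to the right at (460,290), clear of the gripper.

Call:
step_arm(
  targets=[
    {"dp":[-0.025,-0.006,0.15],"angular":[0,0,0],"fingers":0.9},
    {"dp":[-0.025,-0.006,0.3],"angular":[0,0,0],"fingers":0.9},
    {"dp":[-0.025,-0.006,0.42],"angular":[0,0,0],"fingers":0.9},
    {"dp":[-0.025,-0.006,0.5],"angular":[0,0,0],"fingers":0.9},
    {"dp":[-0.025,-0.006,0.54],"angular":[0,0,0],"fingers":0.9},
    {"dp":[-0.025,-0.006,0.556],"angular":[0,0,0],"fingers":0.9},
    {"dp":[-0.025,-0.006,0.556],"angular":[0,0,0],"fingers":0.9},
    {"dp":[-0.025,-0.006,0.556],"angular":[0,0,0],"fingers":0.9},
  ],
)

```text
time: 8.35
tool_pos: [516.2, -111.5, 10.9]
tcp_rot: [179.9, 0.0, 89.8]
ft_force: [0.3, 0.4, -0.0]
finger_gap: 16.9
grip_force: 24.5
```

Call:
step_arm(
  targets=[
    {"dp":[0,0,0.005],"angular":[0,0,0],"fingers":0.9},
    {"dp":[0,0,0.01],"angular":[0,0,0],"fingers":0.9},
    {"dp":[0,0,0.01],"angular":[0,0,0],"fingers":0.9},
    {"dp":[0,0,0.01],"angular":[0,0,0],"fingers":0.9},
    {"dp":[0,0,0.01],"angular":[0,0,0],"fingers":0.9},
    {"dp":[0,0,0.01],"angular":[0,0,0],"fingers":0.9},
    {"dp":[0,0,0.01],"angular":[0,0,0],"fingers":0.9},
    {"dp":[0,0,0.01],"angular":[0,0,0],"fingers":0.9},
  ],
)

```text
time: 9.35
tool_pos: [515.7, -111.3, 8.2]
tcp_rot: [180.0, 0.0, 89.8]
ft_force: [0.2, -0.7, 3.0]
finger_gap: 16.3
grip_force: 24.8
```

Call:
step_arm(
  targets=[
    {"dp":[0,0,0],"angular":[0,0,0],"fingers":0.75},
    {"dp":[0,0,0],"angular":[0,0,0],"fingers":0.6},
    {"dp":[0,0,0],"angular":[0,0,0],"fingers":0.6},
    {"dp":[0,0,-0.05],"angular":[0,0,0],"fingers":0.6},
    {"dp":[0,0,-0.2],"angular":[0,0,0],"fingers":0.5},
    {"dp":[0,0,-0.4],"angular":[0,0,0],"fingers":0.4},
    {"dp":[0,0,-0.6],"angular":[0,0,0],"fingers":0.3},
    {"dp":[0,0,-0.7],"angular":[0,0,0],"fingers":0.3},
  ],
)

```text
time: 10.35
tool_pos: [517.0, -111.7, 151.9]
tcp_rot: [179.8, 0.1, 89.8]
ft_force: [1.6, 0.5, -0.9]
finger_gap: 59.7
grip_force: 0.0
```

Run:
```python
from h import *
s=sense();p=camera_params("wrist");a=snapshot("wrist");cv2.imwrite('pics/w4.png',a)
print(s['time'],s['tool_pos'],s['tcp_rot'],s['finger_gap'],s['grip_force'])
for n,z in [('terminal_strip',11),('oblong_tray',5.5),('knob',49),('gear',22),('note_pad',13)]:
    for m in masks_of("wrist",n)[:2]:
        print(n,round(m['conf'],2),np.round(m['at']),m['pixels'].sum(),rect(p,m['pixels'],z))
```

```text
10.35 [ 516.97569632 -111.67132108  151.90986374] [1.79750758e+02 7.73146494e-02 8.97900235e+01] 59.71578810882858 0.0
terminal_strip 0.57 [311. 179.] 1558 [ 515.5 -110.    18.3   62.6   90.1]
oblong_tray 0.95 [299. 172.] 3593 [ 513.9 -108.4   44.3   87.    89.7]
knob 0.61 [352.  30.] 2739 [542.2  -0.7  35.3  35.9  89.7]
knob 0.57 [503.  16.] 2622 [639.6   3.8  25.   45.3 179.2]
gear 0.81 [472.  32.] 600 [628.9   6.   14.3  37.1 115.3]
note_pad 0.77 [460.  39.] 2428 [643.4  13.9  59.6  66.   28.5]
note_pad 0.38 [311. 181.] 1540 [ 515.5 -109.5   18.1   62.2   90.1]
```

View pics/w4.png

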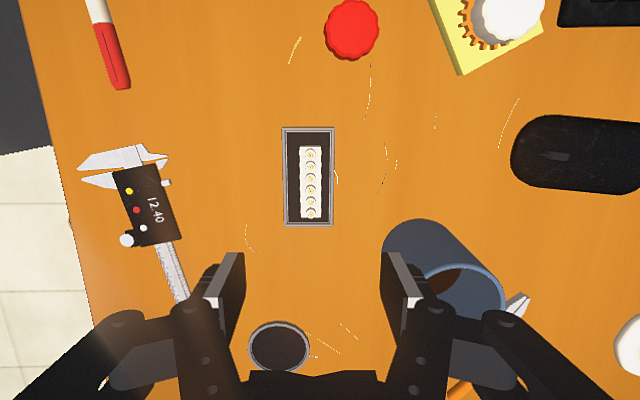

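The strip lies flat in the oblong tray at (309,181), inside the rim. The small round tray is at (278,346).

Run:
```python
from h import *
p=camera_params("wrist")
print('small',toplane(p,[(248,347),(310,347),(279,321),(278,372)],5.5).round(1))
print('mouse',toplane(p,[(512,160),(525,118)],10).round(), 'kbd',toplane(p,[(557,25)],10).round())
```

```text
small [[ 450.1 -276.1    5.5]
 [ 511.  -276.4    5.5]
 [ 481.5 -246.3    5.5]
 [ 478.5 -306.5    5.5]]
mouse [[676. -90.  10.]
 [680. -57.  10.]] kbd [[691.   8.  10.]]
```

Call:
step_arm(
  targets=[
    {"dp":[0.2,0.2,0],"angular":[0,0,0],"fingers":0.3},
    {"dp":[0.4,0.4,0],"angular":[0,0,0],"fingers":0.3},
    {"dp":[0.6,0.6,0],"angular":[0,0,0],"fingers":0.3},
    {"dp":[0.635,0.64,0],"angular":[0,0,0],"fingers":0.3},
    {"dp":[0.635,0.64,0],"angular":[0,0,0],"fingers":0.3},
    {"dp":[0.635,0.64,0],"angular":[0,0,0],"fingers":0.3},
    {"dp":[0.635,0.64,0],"angular":[0,0,0],"fingers":0.3},
    {"dp":[0.635,0.64,0],"angular":[0,0,0],"fingers":0.3},
  ],
)

```text
time: 11.65
tool_pos: [643.8, 14.5, 148.4]
tcp_rot: [180.0, 0.0, 89.7]
ft_force: [0.0, -0.7, -0.4]
finger_gap: 59.3
grip_force: 0.0
```

Run:
```python
from h import *
s=sense();p=camera_params("wrist");a=snapshot("wrist");cv2.imwrite('pics/w5.png',a)
print(s['time'],s['tool_pos'],s['tcp_rot'],s['finger_gap'],s['grip_force'])
for n,z in [('knob',49),('gear',22),('note_pad',13)]:
    for m in masks_of("wrist",n)[:3]:
        print(n,round(m['conf'],2),np.round(m['at']),m['pixels'].sum(),rect(p,m['pixels'],z))
```

```text
11.65 [643.76661107  14.48382934 148.4382046 ] [1.79978212e+02 3.76410353e-03 8.97258936e+01] 59.292040885465404 0.0
knob 0.83 [200. 193.] 1960 [560.3  17.8  34.4  38.9  44. ]
knob 0.79 [314. 195.] 2322 [644.8  16.7  38.   41.8  89.6]
knob 0.78 [257.  58.] 2449 [609.7 110.   34.   34.9 179.7]
gear 0.91 [321. 170.] 649 [648.4  29.6  23.5  47.5 169.1]
gear 0.68 [163. 280.] 1470 [522.4 -78.7  44.9  52.2  89.4]
note_pad 0.81 [314. 163.] 2770 [645.   17.3  62.8  64.5 116.9]
```

View pics/w5.png

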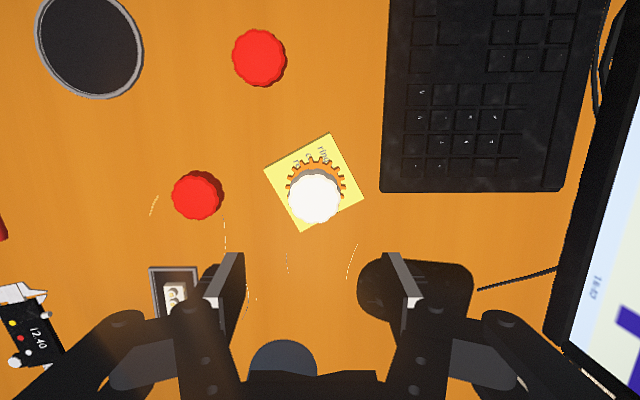

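The white knob is at (314,196) on the gear. The red look-alikes are at (197,195) and (259,58). The large round tray is at (89,45).

Call:
step_arm(
  newtons=25,
  targets=[
    {"dp":[0.007,0.006,0.2],"angular":[0,0,0],"fingers":0.3},
    {"dp":[0.007,0.006,0.4],"angular":[0,0,0],"fingers":0.3},
    {"dp":[0.007,0.006,0.53],"angular":[0,0,0],"fingers":0.3},
    {"dp":[0.007,0.006,0.58],"angular":[0,0,0],"fingers":0.3},
    {"dp":[0.007,0.006,0.58],"angular":[0,0,0],"fingers":0.3},
    {"dp":[0.007,0.006,0.58],"angular":[0,0,0],"fingers":0.4},
    {"dp":[0.007,0.006,0.58],"angular":[0,0,0],"fingers":0.5},
    {"dp":[0.007,0.006,0.58],"angular":[0,0,0],"fingers":0.56},
  ],
)

```text
time: 12.85
tool_pos: [646.4, 16.6, 33.9]
tcp_rot: [179.8, 0.0, 89.8]
ft_force: [-1.3, -0.2, 6.1]
finger_gap: 39.9
grip_force: 25.0
```

Call:
step_arm(
  newtons=25,
  targets=[
    {"dp":[0,0,0],"angular":[0,0,0],"fingers":0.62},
    {"dp":[0,0,0],"angular":[0,0,0],"fingers":0.62},
    {"dp":[0,0,0],"angular":[0,0,0],"fingers":0.62},
    {"dp":[0,0,-0.02],"angular":[0,0,0],"fingers":0.62},
    {"dp":[0,0,-0.06],"angular":[0,0,0],"fingers":0.62},
    {"dp":[0,0,-0.2],"angular":[0,0,0],"fingers":0.62},
    {"dp":[0,0,-0.4],"angular":[0,0,0],"fingers":0.62},
    {"dp":[0,0,-0.45],"angular":[0,0,0],"fingers":0.62},
  ],
)

```text
time: 13.85
tool_pos: [647.4, 16.6, 126.3]
tcp_rot: [179.7, 0.0, 89.8]
ft_force: [0.5, -0.1, 0.3]
finger_gap: 39.7
grip_force: 25.3
```

Run:
```python
from h import *
s=sense();p=camera_params("wrist");a=snapshot("wrist");cv2.imwrite('pics/w6.png',a)
print(s['time'],s['tool_pos'],s['tcp_rot'],s['finger_gap'],s['grip_force'])
for n,z in [('knob',s['tool_pos'][2]+16),('gear',22),('note_pad',13)]:
    for m in masks_of("wrist",n)[:3]:
        print(n,round(m['conf'],2),np.round(m['at']),m['pixels'].sum(),rect(p,m['pixels'],z))
```

```text
13.85 [647.40419503  16.58059186 126.27140103] [1.79662618e+02 1.75300446e-02 8.97891014e+01] 39.71430546271031 25.312657356262207
knob 0.97 [185. 204.] 2396 [597.8  50.4  19.7  22.9  44. ]
knob 0.64 [310. 273.] 6857 [647.   19.4  37.2  43.3  89.6]
knob 0.61 [250.  58.] 2985 [626.1 102.6  19.6  20.2 155.1]
gear 0.61 [313. 199.] 2738 [645.7  16.8  46.7  47.3  97.2]
note_pad 0.8 [303. 174.] 3526 [644.4  17.2  63.7  63.9 118. ]
```

View pics/w6.png

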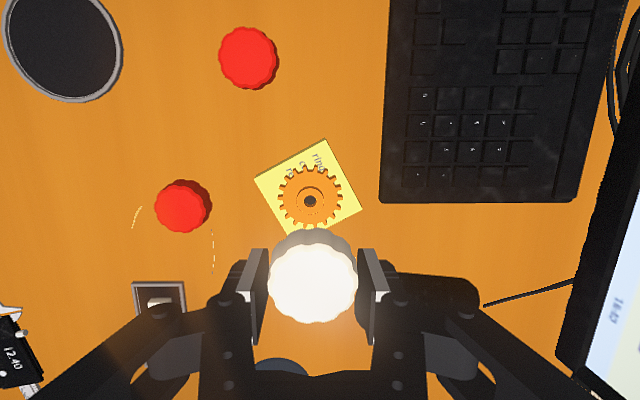

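The knob is held at (312,283). The gear is on the pad at (310,200).

Call:
step_arm(
  targets=[
    {"dp":[-0.1,-0.05,-0.15],"angular":[0,0,0],"fingers":0.62},
    {"dp":[-0.3,-0.17,-0.17],"angular":[0,0,0],"fingers":0.62},
    {"dp":[-0.5,-0.29,-0.17],"angular":[0,0,0],"fingers":0.62},
    {"dp":[-0.73,-0.42,-0.17],"angular":[0,0,0],"fingers":0.62},
    {"dp":[-0.73,-0.42,-0.17],"angular":[0,0,0],"fingers":0.62},
    {"dp":[-0.73,-0.42,-0.17],"angular":[0,0,0],"fingers":0.62},
    {"dp":[-0.73,-0.42,-0.17],"angular":[0,0,0],"fingers":0.62},
    {"dp":[-0.73,-0.42,-0.17],"angular":[0,0,0],"fingers":0.62},
  ],
)

```text
time: 15.05
tool_pos: [561.0, -128.0, 155.7]
tcp_rot: [-180.0, -0.0, 89.9]
ft_force: [-0.2, -0.7, -0.2]
finger_gap: 39.9
grip_force: 25.4
```

Call:
step_arm(
  targets=[
    {"dp":[-0.2,-0.12,0],"angular":[0,0,0.05],"fingers":0.62},
    {"dp":[-0.4,-0.24,0],"angular":[0,0,0.1],"fingers":0.62},
    {"dp":[-0.6,-0.34,0],"angular":[0,0,0.15],"fingers":0.62},
    {"dp":[-0.73,-0.415,0],"angular":[0,0,0.2],"fingers":0.62},
    {"dp":[-0.73,-0.415,0],"angular":[0,0,0.25],"fingers":0.62},
    {"dp":[-0.73,-0.415,0],"angular":[0,0,0.25],"fingers":0.62},
    {"dp":[-0.73,-0.415,0],"angular":[0,0,0.25],"fingers":0.62},
    {"dp":[-0.73,-0.415,0],"angular":[0,0,0.25],"fingers":0.62},
  ],
)

```text
time: 16.05
tool_pos: [477.5, -274.1, 156.1]
tcp_rot: [-180.0, -0.0, 45.0]
ft_force: [-0.4, 0.1, -0.1]
finger_gap: 39.8
grip_force: 25.4
```

Run:
```python
from h import *
s=sense();p=camera_params("wrist");a=snapshot("wrist");cv2.imwrite('pics/w7.png',a)
print(s['time'],s['tool_pos'],s['tcp_rot'],s['finger_gap'],s['grip_force'])
for n,z in [('knob',s['tool_pos'][2]+16),('small_round_tray',5.5)]:
    for m in masks_of("wrist",n)[:3]:
        print(n,round(m['conf'],2),np.round(m['at']),m['pixels'].sum(),rect(p,m['pixels'],z))
```

```text
16.05 [ 477.50276186 -274.14666191  156.08271093] [-1.79997764e+02 -8.53162944e-04  4.49672689e+01] 39.76034809480823 25.435639321804047
small_round_tray 0.59 [324. 186.] 3909 [ 482.6 -284.5   61.3   62.4   47.2]
```

View pics/w7.png

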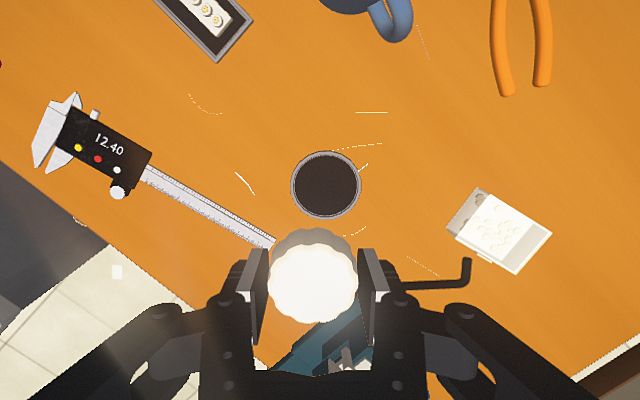

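The small round tray is at (325,185), ahead of the held knob at (313,283). The vise is below the hand at (330,345), so I check its clearance.

Run:
```python
from h import *
p=camera_params("wrist");c=np.array([483,-284])
print('tray',toplane(p,[(290,185),(361,185),(325.5,150.5),(325.5,219)],5.5).round(1))
for z in (20,50,80,110):
    q=toplane(p,[(290,365),(330,325),(362,318),(470,265),(408,285)],z)[:,:2]-c
    print(z,'along -toolx',(-(q@[.707,.707])).round(),'tooly',(q@[.707,-.707]).round())
sp=camera_params("scene")
for z in (30,60,90):
    q=toplane(sp,[(200+625/3.5,150+535/3.5),(200+540/3.5,150+575/3.5),(390,307)],z)[:,:2]-c
    print('scene',z,(-(q@[.707,.707])).round(),(q@[.707,-.707]).round())
a=cv2.imread('pics/scene.png')[270:390,310:450];b=cv2.imread('pics/w7.png')[200:400,180:500]
cv2.imwrite('pics/vise.png',np.hstack([cv2.resize(a,(466,400)),cv2.resize(b,(320,400))]))
```

```text
tray [[ 461.4 -262.8    5.5]
 [ 505.1 -306.7    5.5]
 [ 504.4 -263.2    5.5]
 [ 461.  -307.3    5.5]]
20 along -toolx [179. 133. 126.  71.  91.] tooly [-33.   5.  35. 129.  76.]
50 along -toolx [152. 111. 104.  55.  72.] tooly [-31.   4.  30. 114.  66.]
80 along -toolx [124.  88.  82.  38.  54.] tooly [-28.   2.  25.  99.  57.]
110 along -toolx [96. 65. 60. 22. 36.] tooly [-26.   0.  21.  84.  48.]
scene 30 [51. 89. 59.] [38. -7. 61.]
scene 60 [ 82. 119.  90.] [38. -5. 59.]
scene 90 [113. 148. 121.] [37. -4. 58.]
```

View pics/vise.png

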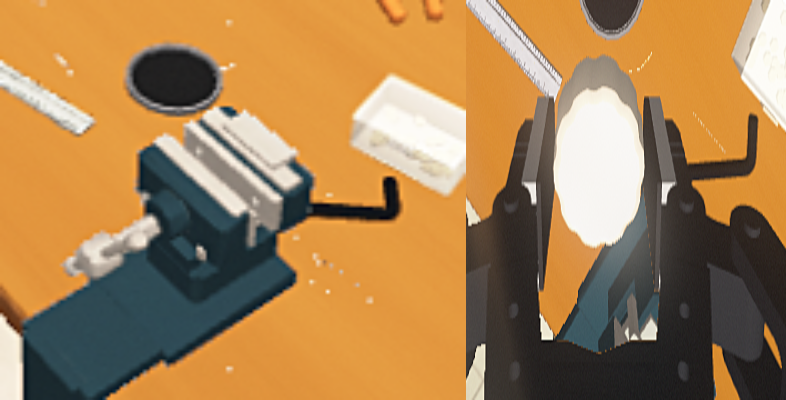

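The vise top is about 70 mm high and roughly 85 mm from the tray centre, on the side the fingers do not open towards. The way down is clear.

Call:
step_arm(
  targets=[
    {"dp":[-0.019,0.057,0.2],"angular":[0,0,0],"fingers":0.62},
    {"dp":[-0.019,0.057,0.4],"angular":[0,0,0],"fingers":0.62},
    {"dp":[-0.019,0.057,0.58],"angular":[0,0,0],"fingers":0.62},
    {"dp":[-0.019,0.057,0.68],"angular":[0,0,0],"fingers":0.62},
    {"dp":[-0.019,0.057,0.72],"angular":[0,0,0],"fingers":0.62},
    {"dp":[-0.019,0.057,0.735],"angular":[0,0,0],"fingers":0.62},
    {"dp":[-0.019,0.057,0.735],"angular":[0,0,0],"fingers":0.62},
    {"dp":[-0.019,0.057,0.735],"angular":[0,0,0],"fingers":0.62},
  ],
)

```text
time: 17.2
tool_pos: [483.3, -286.1, 10.4]
tcp_rot: [179.9, -0.0, 44.8]
ft_force: [0.3, -0.5, -0.1]
finger_gap: 39.6
grip_force: 25.4
```

Call:
step_arm(
  targets=[
    {"dp":[0,0,0.005],"angular":[0,0,0],"fingers":0.62},
    {"dp":[0,0,0.01],"angular":[0,0,0],"fingers":0.62},
    {"dp":[0,0,0.01],"angular":[0,0,0],"fingers":0.62},
    {"dp":[0,0,0.01],"angular":[0,0,0],"fingers":0.62},
    {"dp":[0,0,0.01],"angular":[0,0,0],"fingers":0.62},
    {"dp":[0,0,0.01],"angular":[0,0,0],"fingers":0.62},
    {"dp":[0,0,0.01],"angular":[0,0,0],"fingers":0.62},
    {"dp":[0,0,0.01],"angular":[0,0,0],"fingers":0.62},
  ],
)

```text
time: 18.2
tool_pos: [482.8, -285.7, 7.9]
tcp_rot: [180.0, -0.0, 44.8]
ft_force: [-1.4, 1.0, 5.4]
finger_gap: 39.7
grip_force: 25.9
```

Call:
step_arm(
  targets=[
    {"dp":[0,0,0],"angular":[0,0,0],"fingers":0.45},
    {"dp":[0,0,0],"angular":[0,0,0],"fingers":0.35},
    {"dp":[0,0,0],"angular":[0,0,0],"fingers":0.3},
    {"dp":[0,0,-0.05],"angular":[0,0,0],"fingers":0.3},
    {"dp":[0,0,-0.2],"angular":[0,0,0],"fingers":0.3},
    {"dp":[0,0,-0.45],"angular":[0,0,0],"fingers":0.3},
    {"dp":[0,0,-0.7],"angular":[0,0,0],"fingers":0.3},
    {"dp":[0,0,-0.75],"angular":[0,0,0],"fingers":0.3},
  ],
)

```text
time: 19.2
tool_pos: [484.9, -287.2, 162.8]
tcp_rot: [179.5, -0.1, 44.8]
ft_force: [0.8, -1.6, -0.1]
finger_gap: 59.9
grip_force: 0.0
```

Run:
```python
from h import *
s=sense();p=camera_params("wrist");a=snapshot("wrist");cv2.imwrite('pics/w8.png',a)
print(s['time'],s['tool_pos'],s['tcp_rot'],s['finger_gap'],s['grip_force'])
for n,z in [('knob',23),('small_round_tray',5.5)]:
    for m in masks_of("wrist",n)[:3]:
        print(n,round(m['conf'],2),np.round(m['at']),m['pixels'].sum(),rect(p,m['pixels'],z))
move((643,14,155),119)
```

```text
19.2 [ 484.85402656 -287.1507857   162.8086221 ] [ 1.79520717e+02 -7.98485553e-02  4.47889359e+01] 59.89596376112439 0.0
knob 0.66 [309. 182.] 1725 [ 483.1 -285.9   38.    40.    44.5]
small_round_tray 0.71 [308. 161.] 1968 [ 483.  -284.8   61.2   61.6  134.5]
dp [ 1.624 -0.498  0.011] ang [ 0.     0.    -0.412] rows 5.436916527404772 6.935843970101928
```

View pics/w8.png

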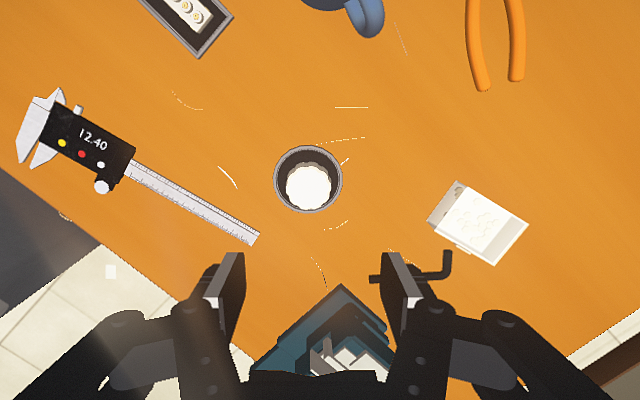

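The knob lies flat in the small round tray at (308,185).

Call:
step_arm(
  targets=[
    {"dp":[0.2,-0.06,0],"angular":[0,0,-0.057],"fingers":0.3},
    {"dp":[0.4,-0.12,0],"angular":[0,0,-0.114],"fingers":0.3},
    {"dp":[0.6,-0.18,0],"angular":[0,0,-0.171],"fingers":0.3},
    {"dp":[0.82,-0.25,0],"angular":[0,0,-0.228],"fingers":0.3},
    {"dp":[0.82,-0.25,0],"angular":[0,0,-0.285],"fingers":0.3},
    {"dp":[0.82,-0.25,0],"angular":[0,0,-0.342],"fingers":0.3},
    {"dp":[0.82,-0.25,0],"angular":[0,0,-0.399],"fingers":0.3},
    {"dp":[0.82,-0.25,0],"angular":[0,0,-0.455],"fingers":0.3},
  ],
)

```text
time: 20.35
tool_pos: [562.1, -133.9, 154.2]
tcp_rot: [-179.9, -0.2, 127.0]
ft_force: [-0.3, -0.4, 0.3]
finger_gap: 59.8
grip_force: 0.0
```

Call:
step_arm(
  targets=[
    {"dp":[0.1,0.2,0],"angular":[0,0,-0.057],"fingers":0.4},
    {"dp":[0.2,0.4,0],"angular":[0,0,-0.114],"fingers":0.4},
    {"dp":[0.3,0.6,0],"angular":[0,0,-0.171],"fingers":0.5},
    {"dp":[0.364,0.766,0],"angular":[0,0,-0.228],"fingers":0.5},
    {"dp":[0.364,0.766,0],"angular":[0,0,-0.285],"fingers":0.5},
    {"dp":[0.364,0.766,0],"angular":[0,0,-0.342],"fingers":0.5},
    {"dp":[0.364,0.766,0],"angular":[0,0,-0.399],"fingers":0.5},
    {"dp":[0.364,0.766,0],"angular":[0,0,-0.454],"fingers":0.5},
  ],
)

```text
time: 21.35
tool_pos: [641.4, 15.6, 154.0]
tcp_rot: [179.9, -0.2, -151.3]
ft_force: [-0.2, 0.0, -0.6]
finger_gap: 42.8
grip_force: 0.0
```

Run:
```python
from h import *
s=sense();p=camera_params("wrist");a=snapshot("wrist");cv2.imwrite('pics/w9.png',a)
print(s['time'],s['tool_pos'],s['tcp_rot'],s['finger_gap'],s['joint_pos'].round())
for n,z in [('gear',22),('note_pad',13)]:
    for m in masks_of("wrist",n)[:2]:
        print(n,round(m['conf'],2),np.round(m['at']),m['pixels'].sum(),rect(p,m['pixels'],z))
# orange hue of the gear vs desk is close: use yellow for the pad
hsv=cv2.cvtColor(a,cv2.COLOR_BGR2HSV);c=proj(p,[[645,16,29]])[0];print('hub px',c)
```

```text
21.35 [641.4324255   15.61525633 153.97970787] [ 179.85829688   -0.22471989 -151.25531275] 42.84843020402903 [  -3.   17.   83.    0.   81. -122.]
gear 0.61 [310. 198.] 2246 [645.6  15.4  45.2  45.7 111.1]
gear 0.24 [522. 259.] 4472 [613.7 220.4  41.8 132.6  79.8]
note_pad 0.72 [321. 169.] 2972 [644.1  15.5  62.   63.1  28.6]
hub px [310.81384524 194.68514478]
```

View pics/w9.png

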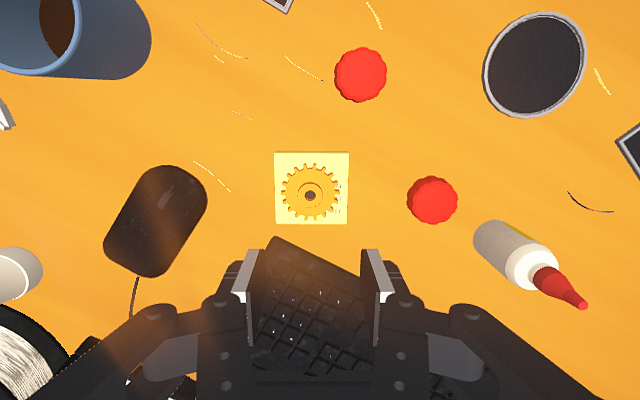

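The gear is centred at (310,195) on the pad at (311,188). The large round tray is at (535,65), the square tray at the edge (630,150), and the glue bottle at (525,262).

Call:
step_arm(
  newtons=25,
  targets=[
    {"dp":[-0.018,-0.008,0.2],"angular":[0,0,0],"fingers":0.5},
    {"dp":[-0.018,-0.008,0.4],"angular":[0,0,0],"fingers":0.5},
    {"dp":[-0.018,-0.008,0.57],"angular":[0,0,0],"fingers":0.5},
    {"dp":[-0.018,-0.008,0.652],"angular":[0,0,0],"fingers":0.5},
    {"dp":[-0.018,-0.008,0.652],"angular":[0,0,0],"fingers":0.5},
    {"dp":[-0.018,-0.008,0.652],"angular":[0,0,0],"fingers":0.6},
    {"dp":[-0.018,-0.008,0.652],"angular":[0,0,0],"fingers":0.7},
    {"dp":[-0.018,-0.008,0.652],"angular":[0,0,0],"fingers":0.8},
  ],
)

```text
time: 22.5
tool_pos: [648.4, 16.5, 29.3]
tcp_rot: [-180.0, 0.2, -151.6]
ft_force: [-1.5, 2.3, 4.9]
finger_gap: 17.2
grip_force: 1.7
```

Call:
step_arm(
  newtons=25,
  targets=[
    {"dp":[0,0,0],"angular":[0,0,0],"fingers":0.88},
    {"dp":[0,0,0],"angular":[0,0,0],"fingers":0.88},
    {"dp":[0,0,0],"angular":[0,0,0],"fingers":0.88},
    {"dp":[0,0,-0.02],"angular":[0,0,0],"fingers":0.88},
    {"dp":[0,0,-0.06],"angular":[0,0,0],"fingers":0.88},
    {"dp":[0,0,-0.2],"angular":[0,0,0],"fingers":0.88},
    {"dp":[0,0,-0.4],"angular":[0,0,0],"fingers":0.88},
    {"dp":[0,0,-0.5],"angular":[0,0,0],"fingers":0.88},
  ],
)

```text
time: 23.5
tool_pos: [648.3, 15.7, 129.9]
tcp_rot: [-179.9, 0.2, -151.6]
ft_force: [0.7, 0.3, 0.1]
finger_gap: 10.3
grip_force: 0.0
```

```bash
cat >> h.py <<'E'
def darkblob(p,a,xyz,z=3,t=75):
    u,v=proj(p,[xyz])[0].astype(int); n,l,st,c=cv2.connectedComponentsWithStats((a.max(2)<t).astype(np.uint8),connectivity=4)
    i=l[v,u]; print('blob',(u,v),st[i],rect(p,l==i,z) if i else 'none')
E
python3 - <<'E'
from h import *
s=sense();p=camera_params("wrist");a=snapshot("wrist");cv2.imwrite('pics/w10.png',a)
z0=s['tool_pos'][2]
print(s['time'],s['tool_pos'],s['tcp_rot'],s['finger_gap'],s['grip_force'])
for n,z in [('gear',z0-2),('note_pad',13),('large_round_tray',5.5),('square_tray',5.5)]:
    for m in masks_of("wrist",n)[:2]:
        print(n,round(m['conf'],2),np.round(m['at']),m['pixels'].sum(),rect(p,m['pixels'],z))
E
```

```text
23.5 [648.26764872  15.69404634 129.89966489] [-179.88595204    0.18512982 -151.59281858] 10.322802998584866 0.0
gear 0.6 [306. 196.] 2656 [619.9  -3.7  27.2  27.5  10.5]
gear 0.44 [559.  51.] 10697 [525.9  57.3  38.3  43.8 117.6]
note_pad 0.83 [333. 172.] 3624 [643.6  15.7  62.5  62.6  28.4]
large_round_tray 0.56 [561.  52.] 10565 [479.8 123.2  70.7  80.  117.6]
```

Run:
```python
from h import *
s=sense();p=camera_params("wrist");a=snapshot("wrist")
print(s['time'],s['tool_pos'],s['tcp_rot'],s['finger_gap'],s['grip_force'])
for n,z in [('gear',22),('note_pad',13)]:
    for m in masks_of("wrist",n)[:1]:
        print(n,round(m['conf'],2),np.round(m['at']),m['pixels'].sum(),rect(p,m['pixels'],z))
s=sense();print(s['time'],s['tool_pos'])
```

```text
23.75 [645.97439483  15.80707698 124.91279341] [ 1.79931863e+02 -1.16323006e-01 -1.51589946e+02] 10.29418815033715 0.0
gear 0.94 [306. 200.] 2771 [649.    8.9  45.6  47.9 127.1]
note_pad 0.95 [331. 176.] 3803 [643.8  15.6  62.3  65.1  28.3]
23.9 [645.7240074   15.82958538 124.51181758]
```

Call:
step_arm(
  newtons=25,
  targets=[
    {"dp":[0.002,-0.036,0],"angular":[0,0,0],"fingers":0.5},
    {"dp":[0.002,-0.036,0],"angular":[0,0,0],"fingers":0.5},
    {"dp":[0.002,-0.036,0.1],"angular":[0,0,0],"fingers":0.5},
    {"dp":[0.002,-0.036,0.25],"angular":[0,0,0],"fingers":0.5},
    {"dp":[0.002,-0.036,0.4],"angular":[0,0,0],"fingers":0.5},
    {"dp":[0.002,-0.036,0.48],"angular":[0,0,0],"fingers":0.5},
    {"dp":[0.002,-0.036,0.507],"angular":[0,0,0],"fingers":0.5},
    {"dp":[0.002,-0.036,0.507],"angular":[0,0,0],"fingers":0.5},
  ],
)

```text
time: 24.9
tool_pos: [650.3, 9.2, 25.5]
tcp_rot: [-180.0, 0.0, -151.6]
ft_force: [-0.2, -0.4, -0.0]
finger_gap: 42.7
grip_force: 0.0
```

Call:
step_arm(
  newtons=25,
  targets=[
    {"dp":[0,0,0],"angular":[0,0,0],"fingers":0.5},
    {"dp":[0,0,0],"angular":[0,0,0],"fingers":0.5},
    {"dp":[0,0,0],"angular":[0,0,0],"fingers":0.6},
    {"dp":[0,0,0],"angular":[0,0,0],"fingers":0.7},
    {"dp":[0,0,0],"angular":[0,0,0],"fingers":0.75},
    {"dp":[0,0,0],"angular":[0,0,0],"fingers":0.8},
    {"dp":[0,0,0],"angular":[0,0,0],"fingers":0.85},
    {"dp":[0,0,0],"angular":[0,0,0],"fingers":0.85},
  ],
)

```text
time: 25.9
tool_pos: [650.1, 9.2, 25.4]
tcp_rot: [-180.0, 0.0, -151.6]
ft_force: [-0.3, -0.2, 2.3]
finger_gap: 17.5
grip_force: 24.4
```

Call:
step_arm(
  newtons=30,
  targets=[
    {"dp":[0,0,-0.01],"angular":[0,0,0],"fingers":0.88},
    {"dp":[0,0,-0.03],"angular":[0,0,0],"fingers":0.88},
    {"dp":[0,0,-0.06],"angular":[0,0,0],"fingers":0.88},
    {"dp":[0,0,-0.12],"angular":[0,0,0],"fingers":0.88},
    {"dp":[0,0,-0.22],"angular":[0,0,0],"fingers":0.88},
    {"dp":[0,0,-0.35],"angular":[0,0,0],"fingers":0.88},
    {"dp":[0,0,-0.5],"angular":[0,0,0],"fingers":0.88},
    {"dp":[0,0,-0.5],"angular":[0,0,0],"fingers":0.88},
  ],
)

```text
time: 26.9
tool_pos: [652.9, 9.1, 130.7]
tcp_rot: [-179.8, 0.4, -151.6]
ft_force: [-0.6, -0.1, 0.8]
finger_gap: 17.3
grip_force: 29.3
```

Run:
```python
from h import *
s=sense();p=camera_params("wrist");a=snapshot("wrist");cv2.imwrite('pics/w11.png',a)
z0=s['tool_pos'][2]
print(s['time'],s['tool_pos'],s['tcp_rot'],s['finger_gap'],s['grip_force'])
for n,z in [('gear',z0-3),('note_pad',13),('large_round_tray',5.5)]:
    for m in masks_of("wrist",n)[:2]:
        print(n,round(m['conf'],2),np.round(m['at']),m['pixels'].sum(),rect(p,m['pixels'],z))
move((478,123,130),-151.6)
```

```text
26.9 [652.86657015   9.06290362 130.68493195] [-179.75963128    0.38222813 -151.58820357] 17.31582635137312 29.278851449489594
gear 0.74 [315. 248.] 4966 [648.4   7.9  42.4  47.4  65.6]
gear 0.73 [561. 267.] 6040 [600.  119.6  24.1  86.   86.8]
note_pad 0.63 [330. 181.] 5676 [644.3  15.2  62.4  63.4  28.4]
large_round_tray 0.93 [573.  48.] 10522 [480.3 123.8  69.2  80.5 117.5]
dp [ 0.483  0.908 -0.027] ang [ 0. -0.  0.] rows 3.2908562871654277 0.008708723524845651
```

Call:
step_arm(
  targets=[
    {"dp":[0.1,0.19,0],"angular":[0,0,0],"fingers":0.88},
    {"dp":[0.22,0.42,0],"angular":[0,0,0],"fingers":0.88},
    {"dp":[0.35,0.67,0],"angular":[0,0,0],"fingers":0.88},
    {"dp":[0.44,0.84,0],"angular":[0,0,0],"fingers":0.88},
    {"dp":[0.479,0.913,0],"angular":[0,0,0],"fingers":0.88},
    {"dp":[0.479,0.913,0],"angular":[0,0,0],"fingers":0.88},
    {"dp":[0.479,0.913,0],"angular":[0,0,0],"fingers":0.88},
    {"dp":[0.479,0.913,0],"angular":[0,0,0],"fingers":0.88},
  ],
)

```text
time: 28.1
tool_pos: [479.8, 123.6, 125.3]
tcp_rot: [-180.0, 0.0, -151.7]
ft_force: [0.4, 0.2, -0.7]
finger_gap: 17.0
grip_force: 29.3
```

Run:
```python
from h import *
s=sense();p=camera_params("wrist");a=snapshot("wrist");cv2.imwrite('pics/w12.png',a)
z0=s['tool_pos'][2]
print(s['time'],s['tool_pos'],s['tcp_rot'],s['finger_gap'],s['grip_force'])
for n,z in [('gear',z0-3),('large_round_tray',5.5),('square_tray',5.5)]:
    for m in masks_of("wrist",n)[:1]:
        M=m['pixels'];r,c=np.where(M);print(n,round(m['conf'],2),np.round(m['at']),M.sum(),(c.min(),c.max(),r.min(),r.max()),rect(p,M,z))
cv2.imwrite('pics/w12.png',a)
```

```text
28.1 [479.77349425 123.59545381 125.29417657] [-1.79987019e+02  3.63851940e-03 -1.51653774e+02] 17.03734783994191 29.328631460666656
gear 0.91 [316. 251.] 5064 (np.int64(262), np.int64(364), np.int64(206), np.int64(305)) [475.  122.6  43.   47.4  65.9]
large_round_tray 0.76 [314. 181.] 6653 (np.int64(265), np.int64(364), np.int64(136), np.int64(223)) [470.9 120.6  68.6  77.8 115.2]
square_tray 0.92 [483. 253.] 10631 (np.int64(409), np.int64(558), np.int64(185), np.int64(320)) [461.9 274.7  89.   91.6  70.2]
```

Run:
```python
from h import *
p=camera_params("wrist");s=sense();t=np.radians(-151.65);ux=np.array([np.cos(t),np.sin(t)])
P=toplane(p,[(314.5,135.5)],5.5)[0,:2];print(P,'centre',P-39.5*ux)
q=toplane(p,[(265,185),(364,185)],5.5);print(q,np.linalg.norm(q[0]-q[1]))
print(s['time'],s['tool_pos'])
```

```text
[439.97167184 104.09904433] centre [474.73417212 122.85587173]
[[491.99105986  88.28473019   5.5       ]
 [455.35272811 156.33777121   5.5       ]] 77.28896263868023
28.3 [479.21014768 123.90275383 125.17980714]
```

Call:
step_arm(
  targets=[
    {"dp":[0,0,0.15],"angular":[0,0,0],"fingers":0.88},
    {"dp":[0,0,0.3],"angular":[0,0,0],"fingers":0.88},
    {"dp":[0,0,0.42],"angular":[0,0,0],"fingers":0.88},
    {"dp":[0,0,0.5],"angular":[0,0,0],"fingers":0.88},
    {"dp":[0,0,0.535],"angular":[0,0,0],"fingers":0.88},
    {"dp":[0,0,0.535],"angular":[0,0,0],"fingers":0.88},
    {"dp":[0,0,0.535],"angular":[0,0,0],"fingers":0.88},
    {"dp":[0,0,0.535],"angular":[0,0,0],"fingers":0.88},
  ],
)

```text
time: 29.3
tool_pos: [479.6, 124.4, 19.2]
tcp_rot: [-180.0, 0.1, -151.6]
ft_force: [0.3, 0.5, -1.0]
finger_gap: 17.6
grip_force: 29.3
```

Call:
step_arm(
  targets=[
    {"dp":[0,0,0.005],"angular":[0,0,0],"fingers":0.88},
    {"dp":[0,0,0.01],"angular":[0,0,0],"fingers":0.88},
    {"dp":[0,0,0.015],"angular":[0,0,0],"fingers":0.88},
    {"dp":[0,0,0.015],"angular":[0,0,0],"fingers":0.88},
    {"dp":[0,0,0.015],"angular":[0,0,0],"fingers":0.88},
    {"dp":[0,0,0.015],"angular":[0,0,0],"fingers":0.88},
    {"dp":[0,0,0.015],"angular":[0,0,0],"fingers":0.88},
    {"dp":[0,0,0.015],"angular":[0,0,0],"fingers":0.88},
  ],
)

```text
time: 30.3
tool_pos: [478.9, 124.3, 15.4]
tcp_rot: [-180.0, 0.0, -151.6]
ft_force: [-1.4, -0.7, 5.1]
finger_gap: 17.2
grip_force: 29.9
```

Contact came at the expected height, so I release and retreat.

Call:
step_arm(
  targets=[
    {"dp":[0,0,0],"angular":[0,0,0],"fingers":0.75},
    {"dp":[0,0,0],"angular":[0,0,0],"fingers":0.62},
    {"dp":[0,0,0],"angular":[0,0,0],"fingers":0.58},
    {"dp":[0,0,-0.05],"angular":[0,0,0],"fingers":0.55},
    {"dp":[0,0,-0.2],"angular":[0,0,0],"fingers":0.4},
    {"dp":[0,0,-0.4],"angular":[0,0,0],"fingers":0.2},
    {"dp":[0,0,-0.6],"angular":[0,0,0],"fingers":0.0},
    {"dp":[0,0,-0.7],"angular":[0,0,0],"fingers":0.0},
  ],
)

```text
time: 31.3
tool_pos: [480.3, 124.5, 159.0]
tcp_rot: [-179.9, 0.2, -151.6]
ft_force: [-0.0, -0.2, -0.4]
finger_gap: 85.7
grip_force: 0.0
```

Run:
```python
from h import *
s=sense();p=camera_params("wrist");a=snapshot("wrist");cv2.imwrite('pics/w13.png',a)
print(s['time'],s['tool_pos'],s['tcp_rot'],s['finger_gap'],s['grip_force'])
for n,z in [('gear',12),('large_round_tray',5.5),('square_tray',5.5)]:
    for m in masks_of("wrist",n)[:1]:
        M=m['pixels'];r,c=np.where(M);print(n,round(m['conf'],2),np.round(m['at']),M.sum(),(c.min(),c.max(),r.min(),r.max()),rect(p,M,z))
s=sense();print(s['tool_pos'])
```

```text
31.3 [480.3226963  124.50559953 159.0142814 ] [-179.90905696    0.24857403 -151.58701122] 85.65421520246028 0.0
gear 0.97 [316. 182.] 2211 (np.int64(285), np.int64(341), np.int64(151), np.int64(207)) [478.3 123.4  48.   48.7  37.6]
large_round_tray 0.66 [312. 154.] 4222 (np.int64(269), np.int64(358), np.int64(129), np.int64(216)) [475.2 122.2  77.8  78.1 118.4]
square_tray 0.68 [469. 236.] 8044 (np.int64(400), np.int64(532), np.int64(175), np.int64(288)) [461.7 275.1  88.2  90.8  70.7]
[478.99630672 124.27651836 155.40855194]
```

Call:
step_arm(
  targets=[
    {"dp":[-0.1,-0.19,0],"angular":[0,0,0],"fingers":0},
    {"dp":[-0.22,-0.41,0],"angular":[0,0,0],"fingers":0},
    {"dp":[-0.35,-0.65,0],"angular":[0,0,0],"fingers":0},
    {"dp":[-0.467,-0.872,0],"angular":[0,0,0],"fingers":0},
    {"dp":[-0.467,-0.872,0],"angular":[0,0,0],"fingers":0},
    {"dp":[-0.467,-0.872,0.1],"angular":[0,0,0],"fingers":0},
    {"dp":[-0.467,-0.872,0.2],"angular":[0,0,0],"fingers":0},
    {"dp":[-0.467,-0.872,0.2],"angular":[0,0,0],"fingers":0},
  ],
)

```text
time: 32.5
tool_pos: [641.0, 16.2, 111.5]
tcp_rot: [179.8, -0.3, -151.5]
ft_force: [-0.3, 0.9, 0.3]
finger_gap: 85.6
grip_force: 0.0
```

Run:
```python
from h import *
s=sense();p=camera_params("wrist");a=snapshot("wrist");cv2.imwrite('pics/w14.png',a)
print(s['time'],s['tool_pos'],s['tcp_rot'],s['finger_gap'])
m=masks_of("wrist",'note_pad')[0];print(m['conf'],rect(p,m['pixels'],13),rect(p,m['pixels'],0))
s=sense();print(s['tool_pos']);move((644,15.4,0),-151.6)
```

```text
32.5 [640.96527983  16.2151035  111.52591738] [ 179.81738971   -0.29463404 -151.53222951] 85.6459824242082
0.76 [643.7  15.7  62.6  62.8  28.3] [647.4  17.6  65.9  66.2  28.3]
[643.21319755  15.92033619 114.84752449]
dp [-0.003 -0.004  0.574] ang [ 0. -0.  0.] rows 1.8376223726428433 0.00751764391846189
```

Call:
step_arm(
  targets=[
    {"dp":[-0.003,-0.004,0.15],"angular":[0,0,0],"fingers":0},
    {"dp":[-0.003,-0.004,0.3],"angular":[0,0,0],"fingers":0},
    {"dp":[-0.003,-0.004,0.43],"angular":[0,0,0],"fingers":0},
    {"dp":[-0.003,-0.004,0.53],"angular":[0,0,0],"fingers":0},
    {"dp":[-0.003,-0.004,0.57],"angular":[0,0,0],"fingers":0},
    {"dp":[-0.003,-0.004,0.57],"angular":[0,0,0],"fingers":0},
    {"dp":[-0.003,-0.004,0.57],"angular":[0,0,0],"fingers":0},
    {"dp":[-0.003,-0.004,0.57],"angular":[0,0,0],"fingers":0},
  ],
)

```text
time: 33.6
tool_pos: [645.9, 14.8, 2.6]
tcp_rot: [-179.9, 0.1, -151.6]
ft_force: [0.1, 0.7, -0.6]
finger_gap: 85.2
grip_force: 0.0
```

Call:
step_arm(
  newtons=40,
  targets=[
    {"dp":[0.005,0,0.014],"angular":[0,0,0],"fingers":0.05},
    {"dp":[0.005,0,0.014],"angular":[0,0,0],"fingers":0.1},
    {"dp":[0.005,0,0.014],"angular":[0,0,0],"fingers":0.16},
    {"dp":[0.005,0,0.014],"angular":[0,0,0],"fingers":0.22},
    {"dp":[0.005,0,0.014],"angular":[0,0,0],"fingers":0.28},
    {"dp":[0.005,0,0.014],"angular":[0,0,0],"fingers":0.36},
    {"dp":[0.005,0,0.014],"angular":[0,0,0],"fingers":0.36},
    {"dp":[0.005,0,0.014],"angular":[0,0,0],"fingers":0.36},
  ],
)

```text
time: 34.6
tool_pos: [644.4, 14.4, -1.1]
tcp_rot: [-180.0, 0.0, -151.6]
ft_force: [0.2, 0.0, 4.0]
finger_gap: 61.1
grip_force: 44.0
```

Call:
step_arm(
  newtons=40,
  targets=[
    {"dp":[0,0,0],"angular":[0,0,0],"fingers":0.36},
    {"dp":[0,0,-0.02],"angular":[0,0,0],"fingers":0.36},
    {"dp":[0,0,-0.06],"angular":[0,0,0],"fingers":0.36},
    {"dp":[0,0,-0.15],"angular":[0,0,0],"fingers":0.36},
    {"dp":[0,0,-0.3],"angular":[0,0,0],"fingers":0.36},
    {"dp":[0,0,-0.5],"angular":[0,0,0],"fingers":0.36},
    {"dp":[0,0,-0.65],"angular":[0,0,0],"fingers":0.36},
    {"dp":[0,0,-0.65],"angular":[0,0,0],"fingers":0.36},
  ],
)

```text
time: 35.6
tool_pos: [646.8, 14.3, 133.8]
tcp_rot: [-179.8, 0.4, -151.6]
ft_force: [-0.3, 0.2, -0.4]
finger_gap: 60.8
grip_force: 43.5
```

Run:
```python
from h import *
s=sense();p=camera_params("wrist");a=snapshot("wrist");cv2.imwrite('pics/w15.png',a)
print(s['time'],s['tool_pos'],s['tcp_rot'],s['finger_gap'],s['grip_force'])
for m in masks_of("wrist",'note_pad')[:2]: print(m['conf'],m['at'],m['pixels'].sum(),rect(p,m['pixels'],s['tool_pos'][2]+12))
s=sense();print(s['tool_pos']);move((462,275,130),160.6-180+90)
move((462,275,130),-160)
```

```text
35.6 [646.77519025  14.27037188 133.81590414] [-179.76201507    0.38202864 -151.58830772] 60.7532477226078 43.52773725986481
0.88 [316.3, 276.3] 20876 [647.7  14.2  62.9  68.   28.4]
[644.23056891  14.38811852 129.20904877]
dp [ 0.182  1.58  -0.005] ang [0.    0.    0.766] rows 5.088079461379721 12.879171857611501
dp [ 0.182  1.58  -0.005] ang [-0.     0.     0.047] rows 5.088079461379721 0.7857356585070953
```

Call:
step_arm(
  targets=[
    {"dp":[0,0,-0.15],"angular":[0,0,0],"fingers":0.36},
    {"dp":[0.02,0.18,-0.15],"angular":[0,0,0],"fingers":0.36},
    {"dp":[0.05,0.4,-0.15],"angular":[0,0,0],"fingers":0.36},
    {"dp":[0.07,0.6,-0.15],"angular":[0,0,0],"fingers":0.36},
    {"dp":[0.091,0.79,-0.15],"angular":[0,0,0],"fingers":0.36},
    {"dp":[0.091,0.79,-0.15],"angular":[0,0,0],"fingers":0.36},
    {"dp":[0.091,0.79,-0.15],"angular":[0,0,0],"fingers":0.36},
    {"dp":[0.091,0.79,-0.15],"angular":[0,0,0],"fingers":0.36},
  ],
)

```text
time: 36.7
tool_pos: [553.1, 143.8, 157.9]
tcp_rot: [180.0, -0.0, -151.7]
ft_force: [-0.1, 0.6, -0.3]
finger_gap: 60.7
grip_force: 43.5
```

Call:
step_arm(
  targets=[
    {"dp":[0.02,0.2,0],"angular":[0,0,0.05],"fingers":0.36},
    {"dp":[0.05,0.4,0],"angular":[0,0,0.1],"fingers":0.36},
    {"dp":[0.07,0.6,0],"angular":[0,0,0.15],"fingers":0.36},
    {"dp":[0.091,0.79,0],"angular":[0,0,0.2],"fingers":0.36},
    {"dp":[0.091,0.79,0.1],"angular":[0,0,0.25],"fingers":0.36},
    {"dp":[0.091,0.79,0.1],"angular":[0,0,0.266],"fingers":0.36},
    {"dp":[0.091,0.79,0.1],"angular":[0,0,0.266],"fingers":0.36},
    {"dp":[0.091,0.79,0.1],"angular":[0,0,0.266],"fingers":0.36},
  ],
)

```text
time: 37.7
tool_pos: [462.3, 274.7, 138.7]
tcp_rot: [180.0, 0.0, 160.5]
ft_force: [-0.5, -0.2, -0.4]
finger_gap: 60.7
grip_force: 43.6
```

Run:
```python
from h import *
s=sense();p=camera_params("wrist");a=snapshot("wrist");cv2.imwrite('pics/w16.png',a)
print(s['time'],s['tool_pos'],s['tcp_rot'],s['finger_gap'],s['grip_force'])
for n,z in [('note_pad',s['tool_pos'][2]+12),('square_tray',5.5)]:
  for m in masks_of("wrist",n)[:1]:
    M=m['pixels'];r,c=np.where(M);print(n,m['conf'],M.sum(),(c.min(),c.max(),r.min(),r.max()),rect(p,M,z))
t=np.radians(160.5);ux=np.array([np.cos(t),np.sin(t)])
i=np.argmin(r);P=toplane(p,[((c[r<r.min()+4]).mean(),r.min())],5.5)[0,:2];print('tray by far edge',P-44*ux)
print(sense()['tool_pos'])
```

```text
37.7 [462.28365686 274.66957986 138.70366356] [1.79986168e+02 1.71078003e-02 1.60544757e+02] 60.728068645515435 43.56513977050781
note_pad 0.78 20740 (np.int64(234), np.int64(391), np.int64(206), np.int64(346)) [463.1 273.9  63.2  66.8 160.5]
square_tray 0.58 7976 (np.int64(260), np.int64(370), np.int64(132), np.int64(206)) [449.5 280.7  61.2  87.7  70.5]
tray by far edge [461.86298745 275.38810603]
[462.09519444 274.87710665 138.77047556]
```

Call:
step_arm(
  targets=[
    {"dp":[0,0,0.2],"angular":[0,0,0],"fingers":0.36},
    {"dp":[0,0,0.38],"angular":[0,0,0],"fingers":0.36},
    {"dp":[0,0,0.52],"angular":[0,0,0],"fingers":0.36},
    {"dp":[0,0,0.61],"angular":[0,0,0],"fingers":0.36},
    {"dp":[0,0,0.66],"angular":[0,0,0],"fingers":0.36},
    {"dp":[0,0,0.67],"angular":[0,0,0],"fingers":0.36},
    {"dp":[0,0,0.67],"angular":[0,0,0],"fingers":0.36},
    {"dp":[0,0,0.67],"angular":[0,0,0],"fingers":0.36},
  ],
)

```text
time: 38.85
tool_pos: [462.5, 275.4, 5.6]
tcp_rot: [179.9, 0.1, 160.5]
ft_force: [0.9, 0.3, -0.2]
finger_gap: 60.9
grip_force: 43.6
```

Call:
step_arm(
  targets=[
    {"dp":[0,0,0.005],"angular":[0,0,0],"fingers":0.36},
    {"dp":[0,0,0.01],"angular":[0,0,0],"fingers":0.36},
    {"dp":[0,0,0.015],"angular":[0,0,0],"fingers":0.36},
    {"dp":[0,0,0.015],"angular":[0,0,0],"fingers":0.36},
    {"dp":[0,0,0.015],"angular":[0,0,0],"fingers":0.36},
    {"dp":[0,0,0.015],"angular":[0,0,0],"fingers":0.36},
    {"dp":[0,0,0.015],"angular":[0,0,0],"fingers":0.36},
    {"dp":[0,0,0.015],"angular":[0,0,0],"fingers":0.36},
  ],
)

```text
time: 39.85
tool_pos: [461.7, 275.1, 1.9]
tcp_rot: [180.0, 0.0, 160.5]
ft_force: [-2.8, -1.1, 6.2]
finger_gap: 60.7
grip_force: 44.2
```

Call:
step_arm(
  targets=[
    {"dp":[0,0,0],"angular":[0,0,0],"fingers":0.2},
    {"dp":[0,0,0],"angular":[0,0,0],"fingers":0.1},
    {"dp":[0,0,0],"angular":[0,0,0],"fingers":0.05},
    {"dp":[0,0,-0.05],"angular":[0,0,0],"fingers":0},
    {"dp":[0,0,-0.2],"angular":[0,0,0],"fingers":0},
    {"dp":[0,0,-0.45],"angular":[0,0,0],"fingers":0},
    {"dp":[0,0,-0.7],"angular":[0,0,0],"fingers":0},
    {"dp":[0,0,-0.8],"angular":[0,0,0],"fingers":0},
  ],
)

```text
time: 40.85
tool_pos: [463.5, 276.0, 166.5]
tcp_rot: [179.7, 0.3, 160.5]
ft_force: [0.3, -0.4, -0.4]
finger_gap: 84.9
grip_force: 0.0
```

Run:
```python
from h import *
s=sense();p=camera_params("wrist");a=snapshot("wrist")
print(s['time'],s['tool_pos'],s['tcp_rot'],s['finger_gap'],s['grip_force'])
for n,z in [('note_pad',16),('square_tray',5.5)]:
  for m in masks_of("wrist",n)[:1]: print(n,m['conf'],rect(p,m['pixels'],z))
b=snapshot("scene")
cv2.imwrite('pics/final.png',np.vstack([cv2.resize(a,(480,300)),cv2.resize(b[140:320,180:468],(480,300),interpolation=cv2.INTER_CUBIC)]))
```

```text
40.85 [463.54299259 275.95509034 166.47773412] [179.73852585   0.26259663 160.53047565] 84.93868913884656 0.0
note_pad 0.92 [461.8 274.3  62.6  63.6 160.4]
```

View pics/final.png

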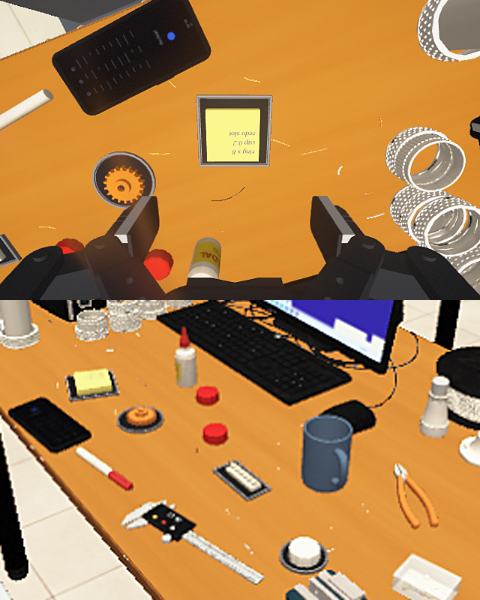

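All four parts lie flat in their trays: pad (92,384), gear (141,415), strip (243,478) and knob (303,551) in the scene half. The mug and glue bottle are still standing, and the gripper is clear.

```bash
python3 -c "
from bench import *
print(hand_in())"
```

```text
the job is handed in; nothing more can be done
None
```

The strip, knob, gear and note pad each lie flat in their own tray, moved in the order asked in about 41 s; the first gear grasp slipped but the second held, and the job is handed in with the mug and glue bottle still standing.

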